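Fit the dial knob on its D-shaft and hold it down

TASK

Lift the knob up off its post and turn it so that the flat in its bore matches the flat of the D-shaft on the grey dial unit, then push it down onto the shaft until its spring collar is pressed all the way in. Finish while still gripping the knob and holding it pressed down against the spring, so that a colleague can tighten its set screw; do not let go. Leave the V block, the roll of tape and the steel cup where they stand.

Things in the scene. Friction and masses are not known exactly. Their poses are not given: they have to be found in the camera images.
- knob: Loose knob, 0.15 kg, 56 mm high: round aluminium skirt 50 mm in diameter, flat top at 30 mm, on it a black pointer bar (see knob_grip) whose tapered nose points along +x. D-shaped bore from below (see knob_bore). Origin: centre of the underside; z up. At the start it hangs over the post of the stand, its underside 52 mm above the worktop.
- knob_grip (a point): Point on the knob's axis in the pointer bar, 48 mm above the knob's underside. The bar is 12 mm thick (along y), stands from 30 to 56 mm above the underside, and runs along x from -20 mm to a tapered nose at +23.5 mm; its sides are parallel from x = -18 to +12 mm: grip it across y at the centre, fingertips just above the flat top. Axes as knob.
- knob_bore (a point): Mouth of the knob's D-shaped blind bore, at the centre of its underside (same point as knob): 24 mm deep, radius 11.2 mm, flat 5.8 mm from the axis on the +x side, the side of the pointer nose (a small set screw sits in the skirt there). Axes as knob.
- post_stand: Fixed dark steel stand: round foot 84 mm in diameter, thin stem, shoulder disc 36 mm in diameter with its top 52 mm above the worktop, and on it an upright round pin, 9 mm in diameter and 20 mm high (tip 72 mm above the worktop). The knob's bore hangs loosely over the pin; the knob rests on the shoulder. Origin: centre of the underside; z up.
- dial_unit: Fixed dial unit: base plate 100 (x) x 84 (y) x 8 mm, grey body 80 x 80 mm up to 40 mm, aluminium boss 54 mm in diameter up to 46 mm, upright steel D-shaft in the middle (see shaft_tip). A small raised dark index rib (10 x 6 mm, up to 44 mm) on the body's top lies on the +x side, the side of the shaft's flat. Origin: centre of the underside; z up.
- shaft_tip (a point): Centre of the D-shaft's top end, 68 mm above the worktop. The shaft is 20 mm in diameter with a flat 4.5 mm from its axis on the +x side; the top 2.5 mm are chamfered. Clearance in the knob's bore about 1.2 mm; the knob goes on only with its x axis (nose) along this x axis, within about 8 degrees. Axes as dial_unit.
- collar (a joint): Travel in m of the steel spring collar (ring 38 mm in diameter round the foot of the shaft): 0 = up, its top 53 mm above the worktop (15 mm below the shaft tip); 0.006 = pressed fully in, top at 47 mm, against a stop. The knob's skirt pushes it down: 5 N starts it, 11 N holds it fully in (1 N more per mm); it springs back when let go.
- v_block: Bystander: ground steel V block, 62 x 57 x 35 mm. Origin: centre of the underside.
- tape_roll: Bystander: roll of masking tape lying flat, 67 mm in diameter, 24 mm high. Origin: centre of the underside.
- cup: Bystander: loose steel cup standing upright by itself, 64 mm in diameter, 47 mm high. Origin: centre of the underside.

How it is judged:
By the outcome, as a careful person would: the job done as asked, in the order asked, and still so for the second after the job is handed in, while the arm keeps its last pose, push and grip.
It also fails if it takes over 42 s, if anything falls off the work surface, if the arm or the gripper's body presses on something with over 40 N, if the wrist force passes 120 N, or if a joint passes its speed limit or range.

ROBOT

A 6-joint arm with a two-finger parallel gripper is mounted at the origin on a cart in front of the work surface, level with it; the furniture and walls round the work are solid. World frame = base frame: x ahead of the robot, y to its left, z up, the work surface at z = 0. Lengths are in mm, angles in rad, forces in N, time in s.
With the tool pointing down it reaches from about 400 to 925 mm from the base axis. Payload 12.5 kg.
Tool frame: the origin (TCP) lies midway between the tips of the shut fingers; the grasp point (between the pads) lies 19 mm behind it; y points along the fingers, x is the direction in which the jaws open and shut, and the axes are right-handed (so a half turn about y gives the same grasp; the last joint's range is limited). The gripper opens to 95 mm and grips with 3 to 60 N. Pads are 20 mm wide; open, the fingers measure 119 mm over their backs; the gripper's body (75 mm by 180 mm) begins 59 mm behind the grasp point.
Start: joints at [-1.257, 0.491, 1.559, -0, 1.092, -0.106], TCP at [254.76, -570.74, 214.661] pointing down, gripper open.
Joint ranges: [-3.1, 3.1], [-0.84, 2.19], [0.05, 2.79], [-1.13, 4.28], [0.06, 2.93], [-2.69, 2.69]. Speed limits (rad/s): [2.22, 2.22, 2.79, 3.14, 3.14, 3.14].

INTERFACE

Orientations are given as [roll, pitch, yaw] about the fixed x, y, z axes, in that order (R = Rz(yaw) Ry(pitch) Rx(roll)).
In Python, from cell import env, vision, job gives the robot as it stands.
- The arm moves only by the shell command python3 -m crank 'ROWS' [OPENING]. ROWS is JSON, a list of rows, each a list of 6 numbers: the shift along the tool's x, y, z in mm, then the turn, a rotation vector about the tool's x, y, z in degrees. In form: [[x, y, z, rx, ry, rz], ...]. A call has 1 to 5 rows; each row is the pose to reach, as a shift and turn from the pose measured when the call began, along the tool's axes at that moment; what a row does not reach only later rows make up. A row lasts 1/10 s, in which the tool goes at most 50 mm and 8.59 degrees, less where a joint would pass 70% of its speed; a pose out of reach is approached as far as the arm can. A call with a gripper value outside its range is refused whole. OPENING is the opening, from 0 (shut) to 1 (fully open), set as the call begins (- or left out, the last holds). The fingers move at their own pace and stop on an object; the grip force is fixed at half the most. Time passes only in rows, so rows that repeat a pose let the fingers close. It gives the time, the measured TCP pose, the force and the opening at its end, in the units of the state.
- env.state(): the state, without advancing time (a new reading comes with each control period).
- vision.read_camera(name): name is "scene" or "side" or "wrist"; returns (picture, depth): 384x512x3 uint8, blue, green, red; 384x512 float32, mm along the optical axis (not along the pixel's ray), 0 where there is no reading.
- vision.calibration(name): a dict with "vertical_fov" (degrees; the focal length in pixels is half the picture's height over the tangent of half this angle, whatever the lens; pixels are square), "cx", "cy" (the principal point, pixels), "dist" ([k1, k2, p1, p2, k3] as OpenCV has them; the pictures are not rectified), "pose" (4x4, takes a point from camera to world coordinates). Camera axes: x right, y down, z forward; pixel columns grow to the right and rows downward; lengths in mm; the calibration is good to about 2 mm. A picture is of the moment at which its call begins: read the wrist's pose just before it. calibration takes no time and is no camera call; for the wrist camera it gives the pose at the moment of the call.
- job.job_done(): hands the job in, once; it reports no verdict.
The state is a dict: "t": time; "joints": joint angles; "qvel": joint speeds; "tau": joint torques, N m; "eef_pos": TCP position; "tcp_rot": TCP orientation; "ft_force": force on the tool from outside, world axes, zero at the start; "moment": the same for the moment, N m; "opening": opening from 0.0 (shut) to 1.0 (fully open).
Only numpy, scipy, OpenCV 4.12 (cv2) and the standard library are available. Lean on these libraries where they do the work, as an engineer would, in place of code of your own. Each camera call takes 0.05 s, during which the arm holds its last target.

## Working session

There is one attempt and no reset: what is moved stays moved. The work goes in short steps, Python scripts to look and compute and a shell command to move; the robot and the scene stay as the last step left them, time stands still between calls to the robot, and variables do not carry over. Pictures are saved under pics/ and viewed, and the job is handed in when it is done.

```bash
ls; mkdir -p pics; cat > h.py <<'E'
import numpy as np, cv2
from cell import env, vision, job
def K(c):
    f=192/np.tan(np.radians(c["vertical_fov"])/2)
    return np.array([[f,0,c["cx"]],[0,f,c["cy"]],[0,0,1.]]),np.array(c["dist"],float),np.array(c["pose"],float)
def ray(c,uv):
    k,d,T=K(c); p=cv2.undistortPoints(np.array(uv,float).reshape(-1,1,2),k,d).reshape(-1,2)
    r=np.c_[p,np.ones(len(p))]@T[:3,:3].T
    return T[:3,3],r
def plane(c,uv,z):
    o,r=ray(c,uv); return o+r*((z-o[2])/r[:,2])[:,None]
def cloud(c,D):
    v,u=np.mgrid[0:384,0:512]; o,r=ray(c,np.c_[u.ravel(),v.ravel()])
    return (o+r*D.ravel()[:,None]).reshape(384,512,3)
E
python3 - <<'E'
from h import *
print(env.state())
for n in ("scene","side","wrist"):
    c=vision.calibration(n); im,D=vision.read_camera(n)
    cv2.imwrite(f"pics/{n}0.png",im); np.savez(f"/tmp/{n}0.npz",im=im,D=D,c=c)
    print(n,np.round(c["pose"],3).tolist(),c["vertical_fov"],c["dist"])
E
```

```text
pics
{'t': 0.0, 'joints': array([-1.25657832e+00,  4.91565429e-01,  1.55948921e+00, -2.61194984e-05,
        1.09172779e+00, -1.05622928e-01]), 'qvel': array([-0.00035597,  0.00129692,  0.00083021,  0.00091582,  0.00092348,
        0.00104408]), 'tau': array([ 1.35506518e-03, -6.12646079e+01, -2.58183628e+01,  6.92707859e-02,
        4.80616477e-02, -8.45366981e-05]), 'eef_pos': array([ 254.67687485, -570.46025358,  214.04442295]), 'tcp_rot': array([-1.57069393e+00,  1.18559296e-03, -1.15094328e+00]), 'ft_force': array([-0.82204027,  0.54035006, -0.04519419]), 'moment': array([0.04046925, 0.04945749, 0.04244889]), 'opening': 0.997908635740193}
scene [[-0.741, -0.511, 0.436, 74.931], [-0.672, 0.56, -0.485, 510.536], [0.003, -0.652, -0.758, 920.26], [0.0, 0.0, 0.0, 1.0]] 45.41096544489817 [-0.16817261  0.          0.          0.          0.        ]
side [[-0.848, -0.221, 0.482, 18.018], [-0.529, 0.396, -0.75, 832.893], [-0.025, -0.891, -0.453, 623.345], [0.0, 0.0, 0.0, 1.0]] 49.5802043259391 [-0.12328115  0.          0.          0.          0.        ]
wrist [[0.408, -0.877, -0.253, 327.123], [-0.913, -0.392, -0.113, -539.49], [-0.0, 0.277, -0.961, 384.704], [0.0, 0.0, 0.0, 1.0]] 62.399465912496744 [-0.06129668  0.          0.          0.          0.        ]
```

View pics/scene0.png

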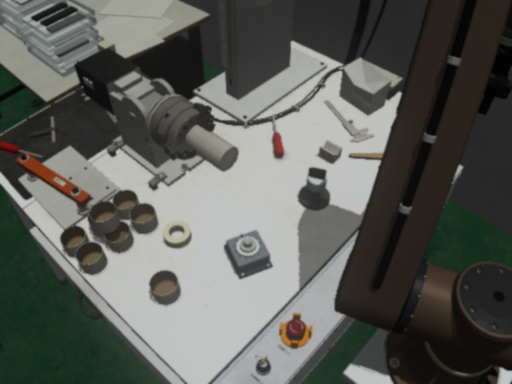

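View pics/side0.png

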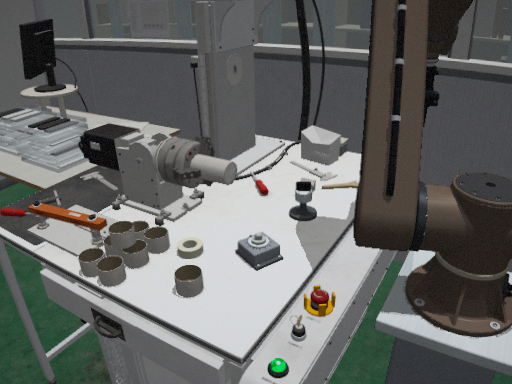

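View pics/wrist0.png

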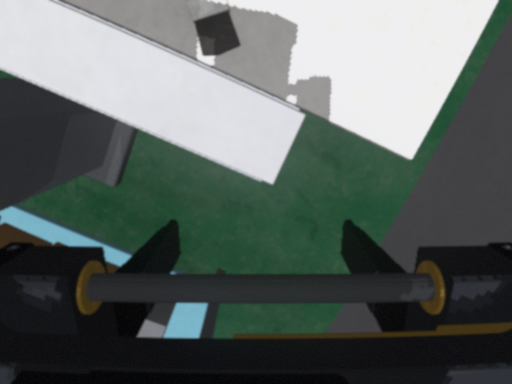

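Scene view: knob on its stand at about (315,185), dial unit (248,252), tape (177,234), cup (164,287) and V block (329,151). I'll enlarge the first two.

```bash
python3 - <<'E'
from h import *
out=[]
for n,(k,d) in {"scene":((316,185),(248,252)),"side":((303,198),(259,248))}.items():
    z=np.load(f"/tmp/{n}0.npz",allow_pickle=True); im=z["im"]; D=z["D"]; c=z["c"].item()
    P=cloud(c,D)
    row=[]
    for (u,v) in (k,d):
        row.append(cv2.resize(im[v-30:v+30,u-30:u+30],(380,290) and (300,300),interpolation=cv2.INTER_CUBIC))
    out.append(np.hstack(row))
    for nm,(u,v) in (("k",k),("d",d)):
        Q=P[v-30:v+30,u-30:u+30].reshape(-1,3); 
        for lo,hi in ((78,88),(100,115),(36,42),(45,56),(62,72)):
            q=Q[(Q[:,2]>lo)&(Q[:,2]<hi)]
            if len(q)>3: print(n,nm,lo,hi,len(q),np.round(np.median(q,0)),np.round(np.ptp(q,0)))
cv2.imwrite("pics/crop0.png",np.vstack(out))
E
```

```text
scene k 78 88 147 [ 470. -157.   82.] [46. 44.  9.]
scene k 100 115 88 [ 475. -166.  106.] [40. 25. 11.]
scene k 45 56 25 [ 465. -148.   55.] [37. 30.  6.]
scene k 62 72 49 [ 464. -147.   68.] [39. 43. 10.]
scene d 36 42 531 [472.  90.  40.] [ 99. 102.   6.]
scene d 45 56 235 [474.  87.  49.] [53. 52. 11.]
scene d 62 72 48 [476.  84.  67.] [19. 20. 10.]
side k 78 88 88 [ 473. -158.   82.] [49. 41. 10.]
side k 100 115 62 [ 477. -165.  106.] [41. 26. 10.]
side k 36 42 14 [ 480. -162.   38.] [ 94. 180.   5.]
side k 45 56 21 [ 465. -150.   54.] [41. 31.  4.]
side k 62 72 52 [ 468. -148.   66.] [44. 30. 10.]
side d 36 42 329 [469. 100.  40.] [101. 102.   6.]
side d 45 56 153 [475.  91.  50.] [58. 51. 11.]
side d 62 72 33 [480.  86.  67.] [17. 17.  8.]
```

View pics/crop0.png

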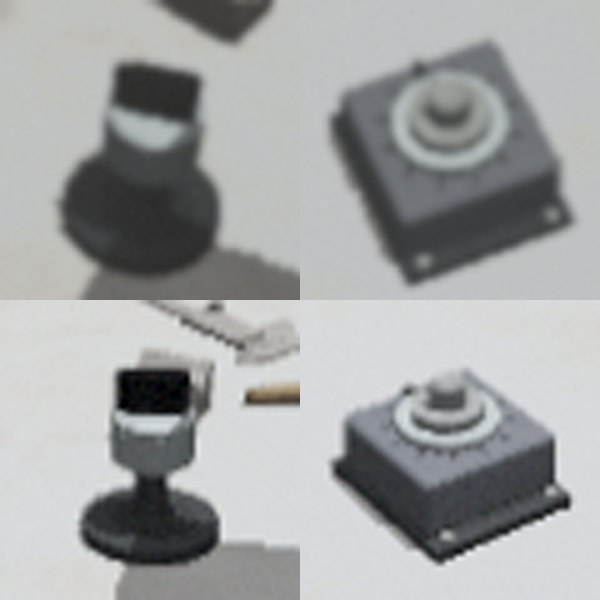

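```bash
cat >> h.py <<'E'
def rows(target,yaw,n=None):
    """row (shift tool axes, turn) to target TCP & yaw (deg), tool down"""
    from scipy.spatial.transform import Rotation as R
    s=env.state(); A=R.from_euler('xyz',s["tcp_rot"]); B=R.from_euler('xyz',[-90,0,yaw],degrees=True)
    sh=A.inv().apply(np.array(target)-s["eef_pos"]); tv=(A.inv()*B).as_rotvec(degrees=True)
    print("t",round(s["t"],2),"pos",np.round(s["eef_pos"],1),"rot",np.round(np.degrees(s["tcp_rot"]),1),"F",np.round(s["ft_force"],1),"op",round(s["opening"],3))
    print("full shift",np.round(sh,1),"turn",np.round(tv,2))
E
python3 - <<'E'
from h import *
for n,k in {"scene":(316,185),"side":(303,198)}.items():
    z=np.load(f"/tmp/{n}0.npz",allow_pickle=True); c=z["c"].item(); P=cloud(c,z["D"]); u,v=k
    Q=P[v-30:v+30,u-30:u+30].reshape(-1,3); q=Q[(Q[:,2]>88)&(Q[:,2]<115)&(np.hypot(*(Q[:,:2]-[473,-161]).T)<50)]
    w,V=np.linalg.eigh(np.cov(q[:,:2].T)); print(n,len(q),q.mean(0),np.degrees(np.arctan2(V[1,1],V[0,1])),w)
c=np.load("/tmp/scene0.npz",allow_pickle=True)["c"].item()
uv=[[218+(415-300)/5,222+65/5]]
print("rib",plane(c,uv,44))
uv=[[235,163]]; P=cloud(c,np.load("/tmp/scene0.npz")["D"]); 
for p in [(163,235),(150,215),(130,180),(60,260),(151,329),(234,166),(275,164),(90,370)]: print(p,np.round(P[p]))
rows([473,-161,214],-40)
E
```

```text
scene 145 [ 475.29089017 -164.27965856  101.22262536] -155.59516884951742 [ 11.26347044 153.07113201]
side 117 [ 476.5314779  -165.43376746   99.96477911] -157.05733190650358 [ 10.47558182 158.1033174 ]
rib [[512.88446615  68.94493458  44.        ]]
(163, 235) [ 717. -122.   -2.]
(150, 215) [644.  12. 192.]
(130, 180) [737.  33. 213.]
(60, 260) [ 890. -420.  116.]
(151, 329) [ 530. -305.   38.]
(234, 166) [656. 180.  27.]
(275, 164) [576. 256.  22.]
(90, 370) [ 570. -566.   85.]
t 0.15 pos [ 254.7 -570.6  214.2] rot [-90.    0.  -65.9] F [-0.3 -0.4  0.3] op 0.999
full shift [-285.     0.5  366.3] turn [-1.000e-02 -2.595e+01 -4.000e-02]
```

```bash
python3 -m crank '[[-285,0,366,0,0,0],[-285,0,366,0,0,0],[-285,0,366,0,0,0],[-285,0,366,0,0,0],[-285,0,366,0,0,0]]'; python3 -c "
from h import *
rows([473,-161,214],-66)"
```

```text
t: 0.65
eef_pos: [372.7, -348.2, 214.5]
tcp_rot: [-1.571, 0.001, -1.151]
ft_force: [1.6, -0.5, -0.4]
opening: 0.997
t 0.65 pos [ 372.7 -348.2  214.5] rot [-90.    0.1 -66. ] F [ 1.6 -0.5 -0.4] op 0.997
full shift [-130.1    0.6  167.8] turn [-0.01  0.03 -0.05]
```

```bash
python3 -m crank '[[-130,0,168,0,0,0],[-130,0,168,0,0,0],[-130,0,168,0,0,0],[-130,0,168,0,0,0],[-130,0,168,0,0,0]]'; python3 -c "
from h import *
c=vision.calibration('wrist'); im,D=vision.read_camera('wrist'); np.savez('/tmp/w1.npz',im=im,D=D,c=c); cv2.imwrite('pics/w1.png',im)
rows([475,88,214],-66)"
```

```text
t: 1.15
eef_pos: [474.4, -157.6, 214.6]
tcp_rot: [-1.57, 0.001, -1.148]
ft_force: [-0.8, -0.9, -0.1]
opening: 1.0
t 1.2 pos [ 474.5 -157.8  214.6] rot [-90.    0.1 -65.8] F [0.3 0.7 0.2] op 1.003
full shift [-223.9    0.9  101.4] turn [-0.02  0.23 -0.07]
```

View pics/w1.png

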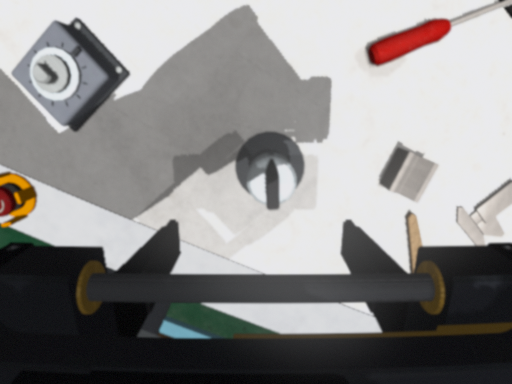

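The knob bar is at (272,185) with its nose pointing up the picture, at world yaw of about 24°. The dial unit is also visible at (50,72), so I'll measure both from this view.

```bash
python3 - <<'E'
from h import *
z=np.load("/tmp/w1.npz",allow_pickle=True); im=z["im"]; D=z["D"]; c=z["c"].item(); P=cloud(c,D)
u,v=272,180
a=cv2.resize(im[v-45:v+45,u-45:u+45],(396,396),interpolation=cv2.INTER_CUBIC)
b=cv2.resize(im[10:140,5:135],(396,396),interpolation=cv2.INTER_CUBIC)
cv2.imwrite("pics/w1c.png",np.hstack([a,b]))
m=np.zeros(D.shape,bool); m[v-45:v+45,u-45:u+45]=1
q=P[m&(P[...,2]>102)&(P[...,2]<112)]; print("bar top",len(q),q.min(0),q.max(0),np.median(q,0))
for zz,lo,hi in ((82,79,85),):
    q=P[m&(P[...,2]>lo)&(P[...,2]<hi)]; print("skirt",len(q),q[:,:2].mean(0), (q.min(0)+q.max(0))/2)
mm=(m&(P[...,2]>102)&(P[...,2]<112)).astype(np.uint8)
ct=max(cv2.findContours(mm,0,2)[0],key=cv2.contourArea); w=plane(c,ct.reshape(-1,2),108)[:,:2]
print("bar rect",cv2.minAreaRect(w.astype(np.float32)))
g=(m&(P[...,2]>79)&(P[...,2]<112)).astype(np.uint8)
ct=max(cv2.findContours(g,0,2)[0],key=cv2.contourArea); print("skirt circ",cv2.minEnclosingCircle(plane(c,ct.reshape(-1,2),82)[:,:2].astype(np.float32)))
m=np.zeros(D.shape,bool); m[0:140,0:140]=1
for lo,hi in ((37,42),(44.5,48),(64,72)):
    mm=(m&(P[...,2]>lo)&(P[...,2]<hi)).astype(np.uint8); ct=max(cv2.findContours(mm,0,2)[0],key=cv2.contourArea)
    w=plane(c,ct.reshape(-1,2),(40,46,68)[(37,44.5,64).index(lo)])[:,:2].astype(np.float32)
    print(lo,len(w),cv2.minAreaRect(w),cv2.minEnclosingCircle(w))
E
```

```text
bar top 546 [ 460.24485588 -182.06278448  102.05996733] [ 500.94365967 -157.99063446  110.11453462] [ 480.31681463 -168.84722547  108.322362  ]
skirt 1352 [ 481.2342726 -168.2251058] [ 479.47855687 -169.39886668   82.03274125]
bar rect ((481.6974792480469, -168.322265625), (43.318939208984375, 11.105998992919922), 24.55963897705078)
skirt circ ((477.43035888671875, -169.91127014160156), 27.102294921875)
37 150 ((484.1429748535156, 78.9838638305664), (80.32168579101562, 79.86045837402344), 65.58869934082031) ((484.1786804199219, 79.5912857055664), 53.753055572509766)
44.5 91 ((483.88458251953125, 80.75791931152344), (52.22062301635742, 54.487754821777344), 21.990562438964844) ((484.0700988769531, 80.52513122558594), 27.530120849609375)
64 41 ((481.87939453125, 79.65898895263672), (21.84513282775879, 14.90037727355957), 66.92794799804688) ((484.014404296875, 78.7644271850586), 10.936553955078125)
```

View pics/w1c.png

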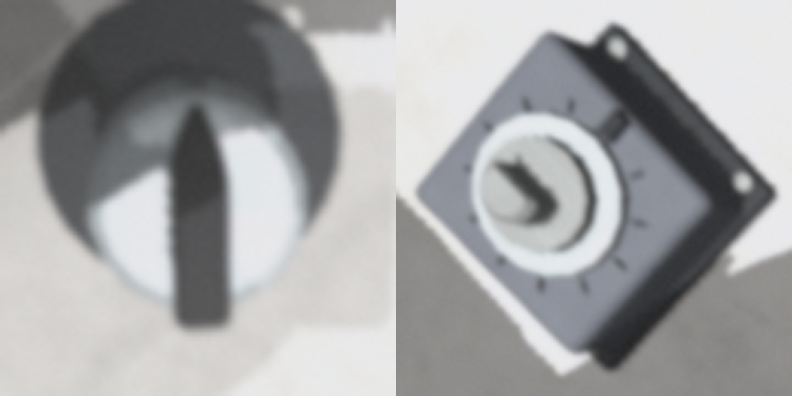

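```bash
python3 - <<'E'
from h import *
for n in("scene","side"):
    z=np.load(f"/tmp/{n}0.npz",allow_pickle=True); P=cloud(z["c"].item(),z["D"]).reshape(-1,3)
    q=P[(P[:,2]>120)&(P[:,0]>450)&(P[:,1]>-150)&(P[:,1]<300)&(P[:,0]<800)]; d=np.hypot(*(q[:,:2]-[556,46]).T); i=np.argsort(d)[:200:40]; print(n,np.round(q[i]),d[i])
rows([480,-169,85],-65.4)
E
```

```text
scene [[616.  25. 179.]
 [618.  16. 188.]
 [620.  14. 149.]
 [626.  21. 186.]
 [620.   6. 152.]] [64.00588129 68.65112616 71.47494815 73.86011365 75.92896172]
side [[619.  26. 163.]
 [625.  25. 179.]
 [622.  11. 171.]
 [622.   4. 153.]
 [621.  -1. 158.]] [65.8323724  72.41825984 75.22201048 78.00342934 80.45022681]
t 1.2 pos [ 474.5 -157.8  214.6] rot [-90.    0.1 -65.8] F [0.3 0.7 0.2] op 1.003
full shift [ 12.7 129.6   0.4] turn [-0.02 -0.37 -0.07]
```

```bash
python3 -m crank '[[12.7,40,0.4,0,-0.4,0],[12.7,80,0.4,0,-0.4,0],[12.7,110,0.4,0,-0.4,0],[12.7,110,0.4,0,-0.4,0]]'; python3 -c "
from h import *
c=vision.calibration('wrist'); im,D=vision.read_camera('wrist'); np.savez('/tmp/w2.npz',im=im,D=D,c=c); cv2.imwrite('pics/w2.png',im)
rows([480,-169,85],-65.4)
P=cloud(c,D);m=(P[...,2]>103)&(P[...,2]<112)&(np.hypot(P[...,0]-480,P[...,1]+169)<35)
ct=max(cv2.findContours(m.astype(np.uint8),0,2)[0],key=cv2.contourArea); w=plane(c,ct.reshape(-1,2),108)[:,:2]
print('bar rect',cv2.minAreaRect(w.astype(np.float32)))"
```

```text
t: 1.6
eef_pos: [478.1, -169.3, 101.5]
tcp_rot: [-1.575, 0.006, -1.142]
ft_force: [-0.0, -0.3, 0.8]
opening: 1.003
t 1.65 pos [ 479.1 -169.7  103.6] rot [-90.1   0.2 -65.4] F [ 0.  -0.7  0.8] op 0.998
full shift [-0.1 18.6  1.1] turn [ 0.11 -0.02 -0.23]
bar rect ((481.8328552246094, -167.9189910888672), (44.89508819580078, 11.69226360321045), 25.057952880859375)
```

View pics/w2.png

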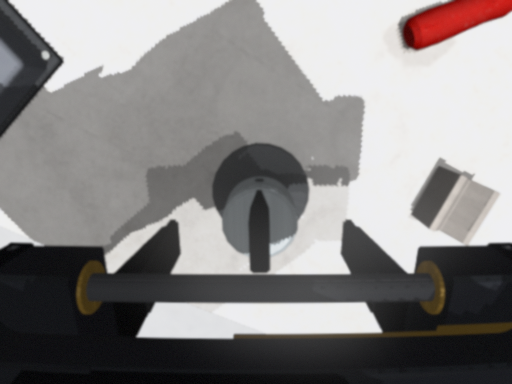

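The bar stands midway between the fingers (column 260), and the close view gives the same position. Next I descend and grip.

```bash
python3 -m crank '[[0,10,1.2,0,0,0],[0,18.5,1.2,0,0,0],[0,18.5,1.2,0,0,0]]' && python3 -m crank '[[0,0,0,0,0,0],[0,0,0,0,0,0],[0,0,0,0,0,0],[0,0,0,0,0,0],[0,0,0,0,0,0]]' 0; python3 -c "
from h import *
rows([480,-169,85],-65)"
```

```text
t: 1.95
eef_pos: [480.0, -169.2, 84.9]
tcp_rot: [-1.573, 0.004, -1.142]
ft_force: [-0.9, -0.6, -0.0]
opening: 1.004
t: 2.45
eef_pos: [480.1, -169.2, 85.1]
tcp_rot: [-1.573, 0.004, -1.142]
ft_force: [0.1, -1.4, -0.0]
opening: 0.639
t 2.45 pos [ 480.1 -169.2   85.1] rot [-90.1   0.2 -65.4] F [ 0.1 -1.4 -0. ] op 0.639
full shift [-0.2  0.1  0. ] turn [ 0.11 -0.42 -0.22]
```

```bash
python3 -m crank '[[0,0,0,0,0,0],[0,0,0,0,0,0],[0,0,0,0,0,0],[0,0,0,0,0,0],[0,0,0,0,0,0]]'&& python3 -m crank '[[0,0,0,0,0,0],[0,0,0,0,0,0],[0,0,0,0,0,0],[0,0,0,0,0,0]]'; python3 -c "
from h import *
rows([480,-169,115],-65)"
```

```text
t: 2.95
eef_pos: [480.0, -169.2, 85.1]
tcp_rot: [-1.573, 0.004, -1.142]
ft_force: [0.7, -0.1, -0.5]
opening: 0.219
t: 3.35
eef_pos: [480.0, -169.2, 85.0]
tcp_rot: [-1.573, 0.004, -1.142]
ft_force: [-0.4, 0.1, -1.3]
opening: 0.126
t 3.35 pos [ 480.  -169.2   85. ] rot [-90.1   0.2 -65.4] F [-0.4  0.1 -1.3] op 0.126
full shift [ -0.3 -30.    0.1] turn [ 0.11 -0.42 -0.23]
```

Gripped at 12 mm, the bar's thickness. Now I lift.

```bash
python3 -m crank '[[0,-5,0,0,0,0],[0,-15,0,0,0,0],[0,-30,0,0,0,0],[0,-50,0,0,0,0],[0,-50,0,0,0,0]]'; python3 -c "
from h import *
c=vision.calibration('wrist'); im,D=vision.read_camera('wrist'); np.savez('/tmp/w3.npz',im=im,D=D,c=c); cv2.imwrite('pics/w3.png',im)
c2=vision.calibration('side'); im2,D=vision.read_camera('side'); cv2.imwrite('pics/s3.png',cv2.resize(im2[100:300,180:440],None,fx=2,fy=2))
rows([483.9,79,135],-114.6)"
```

```text
t: 3.85
eef_pos: [481.2, -169.8, 137.5]
tcp_rot: [-1.57, 0.001, -1.142]
ft_force: [0.3, -0.3, -2.0]
opening: 0.128
t 3.95 pos [ 480.2 -169.4  135.3] rot [-90.1   0.2 -65.4] F [-0.5  0.4 -2.2] op 0.125
full shift [-224.3    0.9  106.7] turn [ 0.15 49.18 -0.14]
```

View pics/w3.png

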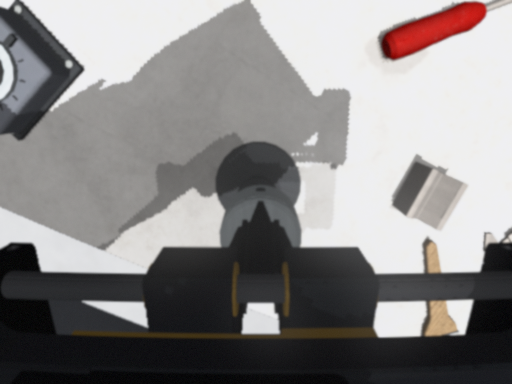

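View pics/s3.png

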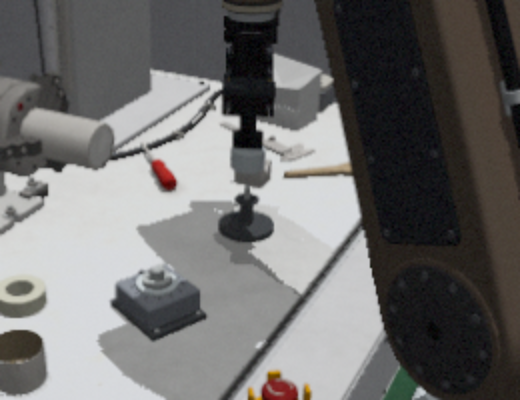

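The knob has lifted clear and the nose still points up the picture, tip at about (260,205). I'll carry it to a spot just short of the dial, turning it on the way, for one clean look at the dial.

```bash
python3 -m crank '[[-54,0,13,0,8,0],[-108,0,27,0,16,0],[-162,0,40,0,24,0],[-216,0,54,0,32,0],[-270,0,67,0,40,0]]'; python3 -c "
from h import *
rows([429,104,135],-114.6)"
```

```text
t: 4.45
eef_pos: [438.0, 55.8, 135.2]
tcp_rot: [-1.575, 0.001, -1.807]
ft_force: [0.5, 0.3, -2.1]
opening: 0.122
t 4.45 pos [438.   55.8 135.2] rot [-9.020e+01  1.000e-01 -1.035e+02] F [ 0.5  0.3 -2.1] op 0.122
full shift [-44.7   0.4 -20. ] turn [ 0.24 11.05 -0.06]
```

```bash
python3 -m crank '[[-22,0,-10,0.1,6,0],[-45,0,-20,0.2,11,0],[-45,0,-20,0.2,11,0],[-45,0,-20,0.2,11,0]]'; python3 -c "
from h import *
c=vision.calibration('wrist'); im,D=vision.read_camera('wrist'); np.savez('/tmp/w4.npz',im=im,D=D,c=c); cv2.imwrite('pics/w4.png',im)
rows([429,104,135],-114.6)"
```

```text
t: 4.85
eef_pos: [428.7, 104.5, 134.8]
tcp_rot: [-1.572, 0.0, -1.996]
ft_force: [-0.1, -0.1, -2.1]
opening: 0.126
t 4.9 pos [428.9 104.  134.9] rot [ -90.1    0.  -114.4] F [-0.1  0.1 -1.6] op 0.127
full shift [-0.  -0.1  0.1] turn [ 0.09  0.16 -0.03]
```

View pics/w4.png

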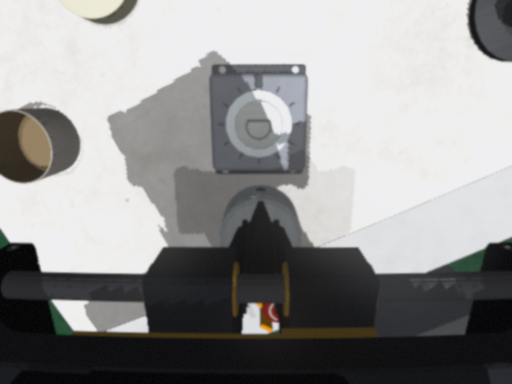

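The D-shaft is at (258,128) with its flat facing up the picture, towards the rib at (258,78). The knob's nose points the same way. I'll measure the offset between the two.

```bash
python3 - <<'E'
from h import *
z=np.load("/tmp/w4.npz",allow_pickle=True); im=z["im"]; D=z["D"]; c=z["c"].item(); P=cloud(c,D)
cv2.imwrite("pics/w4c.png",np.hstack([cv2.resize(im[60:180,200:320],(400,400),interpolation=cv2.INTER_CUBIC),cv2.resize(im[170:290,200:320],(400,400),interpolation=cv2.INTER_CUBIC)]))
near=np.hypot(P[...,0]-484,P[...,1]-79)<60
for lo,hi,h in ((37,42,40),(44.8,49,46),(51,56,53),(64,72,68)):
    mm=(near&(P[...,2]>lo)&(P[...,2]<hi)).astype(np.uint8); ct=max(cv2.findContours(mm,0,2)[0],key=cv2.contourArea)
    w=plane(c,ct.reshape(-1,2),h)[:,:2].astype(np.float32); q=P[mm>0]
    print(h,len(q),np.round(np.median(q[:,2]),1),cv2.minAreaRect(w),cv2.minEnclosingCircle(w))
# knob: skirt top region and lower skirt
k=np.zeros(D.shape,bool); k[170:260,200:320]=1
q=P[k&(P[...,2]>95)&(P[...,2]<150)]; print(np.histogram(q[:,2],np.arange(95,175,5)))
t=(k&(P[...,2]>129)&(P[...,2]<136)); q=P[t]; print("skirt top",len(q),np.median(q[:,2]),q[:,:2].min(0),q[:,:2].max(0))
a=(k&(P[...,2]>95)&(P[...,2]<136)).astype(np.uint8); ct=max(cv2.findContours(a,0,2)[0],key=cv2.contourArea).reshape(-1,2)
w=plane(c,ct,132)[:,:2]; w0=w
# in tool coords about TCP
y=np.radians(-114.5); X=np.array([np.cos(y),np.sin(y)]); Z=np.array([-np.sin(y),np.cos(y)])
r=(w-[428.9,104.0]); r=np.c_[r@X,r@Z]; print("knob outline tool x",r[:,0].min(),r[:,0].max(),"z",r[:,1].min(),r[:,1].max())
for zz in range(-10,30,4):
    s=r[abs(r[:,1]-zz)<1.5]; 
    if len(s): print(zz,np.round([s[:,0].min(),s[:,0].max()],1))
# nose tip
b=(k&(P[...,2]>140)); 
E
```

```text
40 5483 40.3 ((484.399169921875, 80.58433532714844), (79.34395599365234, 77.93775939941406), 65.62799072265625) ((483.89825439453125, 81.06083679199219), 53.5360107421875)
46 1678 46.5 ((483.9368591308594, 80.71476745605469), (52.643516540527344, 52.42647171020508), 65.60458374023438) ((483.6297302246094, 80.86518096923828), 26.885372161865234)
53 1336 53.6 ((483.62677001953125, 80.82449340820312), (36.98326110839844, 36.38401794433594), 65.60529327392578) ((483.55145263671875, 81.07825469970703), 18.928489685058594)
68 446 68.2 ((481.0521240234375, 82.30640411376953), (19.236295700073242, 13.955597877502441), 65.60633850097656) ((483.4844665527344, 81.092529296875), 9.880843162536621)
(array([   0,   55,  131,  135,  165,  161,  230, 1757,  111,  125,  154,
          0,    0,    0,    0]), array([ 95, 100, 105, 110, 115, 120, 125, 130, 135, 140, 145, 150, 155,
       160, 165, 170]))
skirt top 1841 132.20795534194914 [413.22427208  79.37853784] [453.79968804 128.54264954]
knob outline tool x -24.262494217010023 24.288279710164872 z -5.941799347885255 32.0991265377224
-6 [-23.7  23.7]
-2 [-18.2  18.3]
2 [-16.4  16.4]
6 [-23.9  23.9]
10 [-23.2  22.6]
14 [-21.9  21.9]
18 [-20.6  20. ]
22 [-18.8  18.7]
26 [-16.4  15.7]
```

View pics/w4c.png

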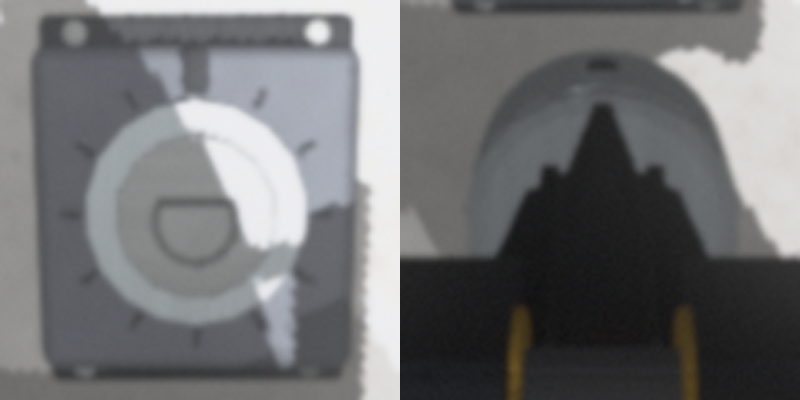

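```bash
python3 - <<'E'
from h import *
from scipy.optimize import least_squares
z=np.load("/tmp/w4.npz",allow_pickle=True); im=z["im"]; D=z["D"]; c=z["c"].item(); P=cloud(c,D)
k=np.zeros(D.shape,bool); k[170:260,200:320]=1
t=(k&(P[...,2]>130.9)&(P[...,2]<134))
y=np.radians(-114.5); X=np.array([np.cos(y),np.sin(y)]); Z=np.array([-np.sin(y),np.cos(y)])
q=P[t]; r=q[:,:2]-[428.9,104.0]; r=np.c_[r@X,r@Z]
# extreme points per angle
e=[]
for x in np.arange(-20,21,2):
    s=r[abs(r[:,0]-x)<1]; 
    if len(s): e.append(s[s[:,1].argmax()])
e=np.array(e); print(np.round(e,1).tolist())
f=least_squares(lambda p:np.hypot(e[:,0]-p[0],e[:,1]-p[1])-25,[0,0],loss="soft_l1"); print("knob centre in tool x,z",f.x)
rows([483.6,81,130],-114.4)
E
```

```text
[[-19.6, 14.3], [-17.1, 17.0], [-15.4, 19.2], [-13.1, 19.8], [-11.3, 20.5], [-9.0, 22.8], [-7.8, 22.8], [-6.1, 23.0], [-3.8, 23.5], [-2.1, 24.4], [0.2, 24.8], [2.0, 24.2], [3.7, 24.1], [5.4, 22.8], [7.1, 23.8], [9.5, 21.8], [11.2, 21.7], [14.2, 19.3], [15.9, 19.2], [17.7, 15.2], [19.6, 13.1]]
knob centre in tool x,z [-0.10273779 -0.97175542]
t 4.9 pos [428.9 104.  134.9] rot [ -90.1    0.  -114.4] F [-0.1  0.1 -1.6] op 0.127
full shift [-1.7  4.8 59.3] turn [ 0.09 -0.04 -0.03]
```

```bash
python3 -m crank '[[-1,0,30,0,0,0],[-1.7,0,55,0.1,0,0],[-1.7,10,59.6,0.1,0,0],[-1.7,24,59.6,0.1,0,0],[-1.7,24,59.6,0.1,0,0]]'; python3 -m crank '[[0,0,0,0,0,0]]'; python3 -c "
from h import *
rows([483.9,80.9,105],-114.4)"
```

```text
t: 5.4
eef_pos: [482.6, 80.0, 108.9]
tcp_rot: [-1.574, -0.001, -1.998]
ft_force: [-1.2, -0.2, -2.0]
opening: 0.129
t: 5.5
eef_pos: [482.1, 79.6, 108.7]
tcp_rot: [-1.575, -0.002, -1.998]
ft_force: [0.5, -0.1, -2.0]
opening: 0.127
t 5.5 pos [482.1  79.6 108.7] rot [-9.020e+01 -1.000e-01 -1.145e+02] F [ 0.5 -0.1 -2. ] op 0.127
full shift [-1.9  3.7  1.1] turn [ 0.25 -0.1   0.1 ]
```

```bash
python3 -m crank '[[-1.9,2,1.1,0.2,0,0.1],[-1.9,2,1.1,0.2,0,0.1],[-1.9,2,1.1,0.2,0,0.1]]'; python3 -c "
from h import *
for n in ('side','scene','wrist'):
    im,D=vision.read_camera(n); cv2.imwrite('pics/%s5.png'%n,im if n=='wrist' else cv2.resize(im[190:290,190:320],None,fx=4,fy=4,interpolation=cv2.INTER_CUBIC))
rows([483.9,80.9,100],-114.4)"
```

```text
t: 5.8
eef_pos: [484.0, 81.0, 107.0]
tcp_rot: [-1.571, 0.0, -1.998]
ft_force: [-0.4, -0.1, -1.1]
opening: 0.124
t 5.95 pos [484.   81.  106.9] rot [ -90.     0.  -114.5] F [ 1.1 -0.5 -1.4] op 0.124
full shift [ 0.1  6.9 -0. ] turn [ 0.02 -0.09 -0.01]
```

View pics/side5.png

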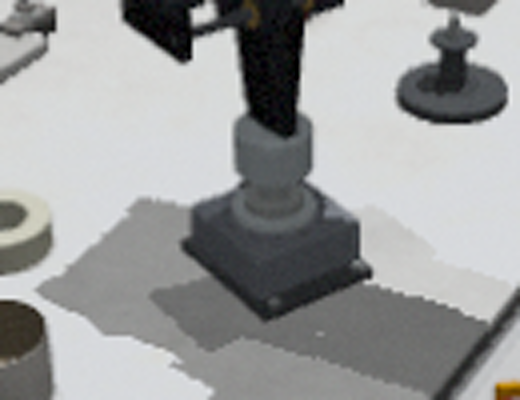

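View pics/scene5.png

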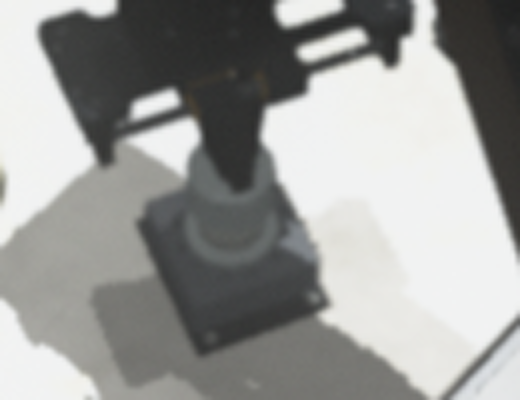

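Both views show the knob upright over the shaft, with no sideways error visible. I'll lower it in steps and watch the force.

```bash
python3 -m crank '[[0,3,0,0,0,0],[0,6,0,0,0,0],[0,9,0,0,0,0],[0,9,0,0,0,0]]'; python3 -m crank '[[0,1.5,0,0,0,0],[0,3,0,0,0,0],[0,5,0,0,0,0],[0,5,0,0,0,0]]'; python3 -c "
from h import *
rows([483.9,80.9,80],-114.4); print(env.state()['moment'])"
```

```text
t: 6.35
eef_pos: [483.7, 81.0, 97.4]
tcp_rot: [-1.572, -0.0, -1.998]
ft_force: [0.0, 1.2, -0.9]
opening: 0.125
t: 6.75
eef_pos: [483.6, 81.0, 92.2]
tcp_rot: [-1.572, -0.0, -1.998]
ft_force: [0.3, -0.4, -1.8]
opening: 0.125
t 6.75 pos [483.6  81.   92.2] rot [ -90.1   -0.  -114.5] F [ 0.3 -0.4 -1.8] op 0.125
full shift [-0.1 12.2  0.3] turn [ 0.09 -0.09  0.02]
[ 0.08547822  0.07713155 -0.00466627]
```

The underside is now at about 59 mm, 9 mm down the shaft with no force, so the D shapes match. Next comes the collar.

```bash
python3 -m crank '[[0,2,0,0,0,0],[0,4,0,0,0,0],[0,6,0,0,0,0],[0,6,0,0,0,0]]'; python3 -m crank '[[0,1,0,0,0,0],[0,2,0,0,0,0],[0,3,0,0,0,0],[0,3,0,0,0,0]]';python3 -m crank '[[0,1,0,0,0,0],[0,2,0,0,0,0],[0,2,0,0,0,0]]'
```

```text
t: 7.15
eef_pos: [483.6, 81.0, 86.0]
tcp_rot: [-1.572, -0.0, -1.998]
ft_force: [0.1, 0.6, -2.4]
opening: 0.125
t: 7.55
eef_pos: [483.7, 81.0, 83.1]
tcp_rot: [-1.572, -0.0, -1.998]
ft_force: [-0.2, 0.6, 6.8]
opening: 0.12
t: 7.85
eef_pos: [483.7, 81.0, 81.3]
tcp_rot: [-1.572, -0.0, -1.998]
ft_force: [-1.4, -0.3, 8.0]
opening: 0.125
```

```bash
python3 -m crank '[[0,1,0,0,0,0],[0,1.5,0,0,0,0],[0,1.5,0,0,0,0]]';python3 -m crank '[[0,0.5,0,0,0,0],[0,1,0,0,0,0],[0,1,0,0,0,0]]'; python3 -c "
from h import *
rows([483.9,80.9,80],-114.4)"
```

```text
t: 8.15
eef_pos: [483.7, 81.0, 80.2]
tcp_rot: [-1.572, -0.0, -1.998]
ft_force: [-1.4, -0.7, 9.3]
opening: 0.124
t: 8.45
eef_pos: [483.8, 81.0, 79.7]
tcp_rot: [-1.571, 0.0, -1.998]
ft_force: [-2.6, -0.8, 10.7]
opening: 0.125
t 8.45 pos [483.8  81.   79.7] rot [ -90.     0.  -114.5] F [-2.6 -0.8 10.7] op 0.125
full shift [ 0.  -0.3  0.2] turn [ 0.03 -0.09 -0.01]
```

```bash
python3 -m crank '[[0,0.5,0,0,0,0],[0,1,0,0,0,0],[0,1,0,0,0,0]]';python3 -m crank '[[0,1.5,0,0,0,0],[0,1.5,0,0,0,0],[0,1.5,0,0,0,0]]'; python3 -c "
from h import *
rows([483.9,80.9,80],-114.4)"
```

```text
t: 8.75
eef_pos: [483.9, 80.9, 79.6]
tcp_rot: [-1.571, 0.0, -1.998]
ft_force: [-4.6, -0.0, 16.5]
opening: 0.128
t: 9.05
eef_pos: [484.2, 80.9, 79.5]
tcp_rot: [-1.569, 0.001, -1.998]
ft_force: [-4.6, -1.9, 24.1]
opening: 0.125
t 9.05 pos [484.2  80.9  79.5] rot [-8.990e+01  1.000e-01 -1.145e+02] F [-4.6 -1.9 24.1] op 0.125
full shift [ 0.1 -0.5 -0.3] turn [-0.1  -0.08 -0.06]
```

At the stop, the push rises from 10.7 to 24 N while z stays at 79.5. Now I hold and check.

```bash
python3 -m crank '[[0,0.6,0,0,0,0],[0,0.6,0,0,0,0],[0,0.6,0,0,0,0],[0,0.6,0,0,0,0],[0,0.6,0,0,0,0]]'; python3 -c "
from h import *
for n in ('side','scene','wrist'):
    c=vision.calibration(n); im,D=vision.read_camera(n); cv2.imwrite('pics/%s6.png'%n,im if n=='wrist' else cv2.resize(im[150:310,130:330],None,fx=4,fy=3.75,interpolation=cv2.INTER_CUBIC))
    P=cloud(c,D); m=(np.hypot(P[...,0]-483.6,P[...,1]-81)<24)&(P[...,2]>72)&(P[...,2]<80); print(n,m.sum(),np.median(P[...,2][m]) if m.any() else 0)
rows([483.9,80.9,80],-114.4)"
```

```text
t: 9.55
eef_pos: [484.1, 80.9, 79.6]
tcp_rot: [-1.569, 0.001, -1.998]
ft_force: [-2.5, -0.3, 13.7]
opening: 0.126
side 84 76.8268007657087
scene 121 75.95177318337835
wrist 1519 77.18636249500642
t 9.7 pos [484.1  80.9  79.6] rot [-8.990e+01  1.000e-01 -1.145e+02] F [-2.6 -0.8 12.8] op 0.128
full shift [ 0.1 -0.4 -0.2] turn [-0.12 -0.07 -0.06]
```

View pics/side6.png

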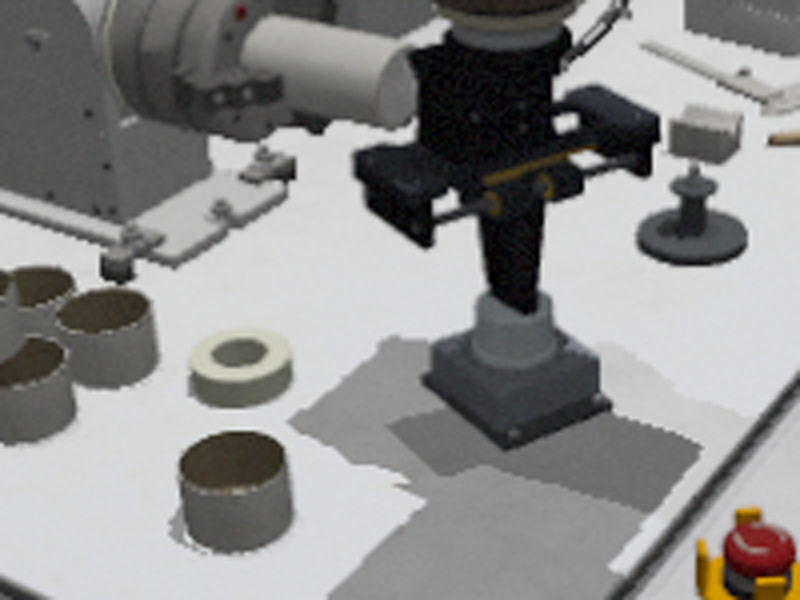

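View pics/wrist6.png

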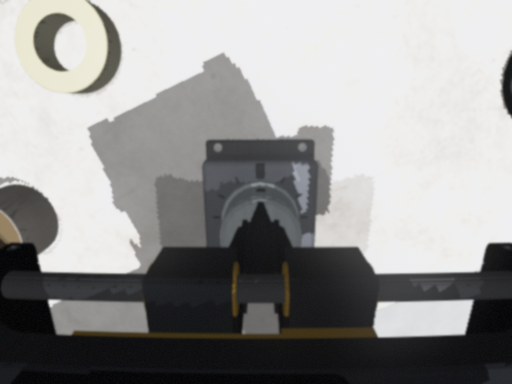

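The skirt top reads 77 mm, so the underside is at 47 mm and the collar is fully in, with the nose in line with the rib. The push fell to about 14 N net because each call re-references the pose, so I'll restore some margin and hold.

```bash
python3 -m crank '[[0,1.2,0.1,0,0,0],[0,1.2,0.1,0,0,0],[0,1.2,0.1,0,0,0],[0,1.2,0.1,0,0,0],[0,1.2,0.1,0,0,0]]' && python3 -c "
from h import *
im,D=vision.read_camera('wrist'); im,D=vision.read_camera('wrist')
rows([483.9,80.9,80],-114.4)"
```

```text
t: 10.2
eef_pos: [484.2, 80.9, 79.5]
tcp_rot: [-1.568, 0.001, -1.998]
ft_force: [-4.1, -0.7, 20.7]
opening: 0.12
t 10.3 pos [484.2  80.9  79.5] rot [-8.980e+01  1.000e-01 -1.145e+02] F [-5.2 -0.8 20.1] op 0.124
full shift [ 0.1 -0.5 -0.3] turn [-0.16 -0.06 -0.08]
```

Steady at 20 N, with z at 79.5 and the grip at 12 mm. I'm handing it in.

```bash
python3 -c "
from h import *
print(job.job_done()); s=env.state(); print(s['t'],s['eef_pos'],s['ft_force'],s['opening'])"
```

```text
the job is handed in; nothing more can be done
None
the job is handed in; nothing more can be done
```

The knob is on the D-shaft with its spring collar pressed fully in. The gripper is still holding it down, and the job was handed in at about 10.3 s.

I gripped the pointer bar, lifted the knob off its post and turned it 49° so its nose lined up with the dial's rib. I then lowered it onto the shaft, which it entered without measurable force, and pressed until the collar hit its stop.

**Last checks:**
- **Collar fully in:** the wrist camera put the skirt's top at 77.2 mm, so the underside is at about 47 mm. When I pushed further, the force rose from 10.7 to 24 N and the height stayed at 79.5 mm.
- **Push:** it dropped to about 13 N while I held it, so I raised it again. It was a steady 20 N at hand-in.
- **Grip:** the opening matches the 12 mm bar, with no sign of slipping.
- **Alignment:** the knob is within about 0.2° of the dial.
- **Bystanders:** I never went near the V block, tape or cup. The tape and cup look unmoved in the last pictures, but I didn't measure them, and I didn't check the V block specifically.

**Disagreements:**
- **Knob position:** the first estimates from the fixed cameras were about 5 mm off the wrist camera's, and I used the wrist camera.
- **Skirt height:** in the final check the side camera read 76.8 mm and the scene camera 76.0 mm, from only about 100 points each.
- **Sideways force:** about 5 N remained at the end.

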